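# Tension the slicing board's fence with a T-stud

### The arm

A 6-joint arm with a two-finger parallel gripper is mounted at the origin on a cart in front of the work surface, level with it; the furniture and walls round the work are solid. World frame = base frame: x ahead of the robot, y to its left, z up, the work surface at z = 0. Lengths are in mm, angles in rad, forces in N, time in s.
With the tool pointing down it reaches from about 350 to 975 mm from the base axis. Payload 7.1 kg.
Tool frame: the origin (TCP) lies at the very end of the fingers, on their centre line; the grasp point (between the pads) lies 19 mm behind it; x points along the fingers, y is the direction in which the jaws open and shut, and the axes are right-handed (so a half turn about x gives the same grasp; the last joint's range is limited). The gripper opens to 88 mm and grips with 3 to 60 N. Pads are 20 mm wide; open, the fingers measure 115 mm over their backs; the gripper's body (75 mm by 178 mm) begins 61 mm behind the grasp point.
Start: joints at [-1.349, 0.423, 1.63, -0, 1.089, -0.019], TCP at [149.069, -606.946, 222.675] pointing down, gripper open.
Joint ranges: [-3, 3], [-0.9, 2.11], [0.09, 2.58], [-1.31, 4.45], [0.11, 2.69], [-2.54, 2.54]. Speed limits (rad/s): [2.39, 2.39, 3.01, 3.14, 3.14, 3.14].

### API

Orientations are given as a rotation vector (axis times angle).
In Python, from workcell import ctrl gives the robot as it stands. The module is installed in compiled form; this text tells all that it offers.
- The arm moves only by the tool carry_out, never from a script. Its argument "commands" is a list of rows, each a list of 6 numbers: the shift along the tool's x, y, z in m, then the turn, a rotation vector about the tool's x, y, z in degrees. In form: [[tx, ty, tz, rx, ry, rz], ...]. A call has 1 to 8 rows; each row shifts and turns the pose as measured when the row begins, along the tool's axes as they then stand; what a row does not reach is not made up. A row lasts 1/8 s, in which the tool goes at most 62.5 mm and 10.7 degrees, less where a joint would pass 70% of its speed; a pose out of reach is approached as far as the arm can. A call with a gripper value outside its range is refused whole. "grip" is the closure, from 0 (fully open) to 1 (shut), set as the call begins (left out, the last holds). The fingers move at their own pace and stop on an object; the grip force is fixed at half the most. Time passes only in rows, so rows that do not move let the fingers close. It gives the time, the measured TCP pose, the force and the opening at its end, in the units of the state.
- ctrl.get_obs(): the state, without advancing time (a new reading comes with each control period).
- ctrl.get_image(name): name is "scene" or "top" or "wrist"; returns a dict with "pixels" (384x512x3 uint8, blue, green, red), "intrinsics" (3x3 intrinsics, pixels), "rvec" (rotation vector, rad) and "tvec" (3), from world to camera coordinates, as OpenCV has them. Camera axes: x right, y down, z forward; pixel columns grow to the right and rows downward; lengths in mm; the calibration is good to about 2 mm. The wrist camera is an equidistant fisheye: a pixel r from the principal point sees the ray r / f radians off the axis. A picture is of the moment at which its call begins. There is no depth.
- ctrl.close_job(): hands the job in, once; it reports no verdict.
The state is a dict: "t": time; "qpos": joint angles; "qvel": joint speeds; "joint_torque": joint torques, N m; "ee_pos": TCP position; "orientation": TCP orientation; "ft_force": force on the tool from outside, world axes, zero at the start; "moment": the same for the moment, N m; "width": finger opening in mm.
Only numpy, scipy, OpenCV 4.12 (cv2) and the standard library are available. Lean on these libraries where they do the work, as an engineer would, in place of code of your own. Each camera call takes 0.05 s, during which the arm holds its last target. There are 200 camera calls.

### The job

Take the T-stud from its wooden stand and drop its head into the slicing board's T-track at the end away from the fence, then slide it along the track until it has gently pushed the sprung fence back about half a centimetre. Holding it there, press the stud down a little against its spring, without forcing it onto the track floor, turn it a quarter turn and let go, so that it stays locked and keeps the fence pushed back. Do not disturb the mug, the tin or the salt shaker.

Things in the scene. Friction and masses are not known exactly. Their poses are not given: they have to be found in the camera images.
- stud: Loose T-stud, 62 mm tall, 0.14 kg, upright in its stand. Origin: centre of the head's underside, z up the stem; head and grip bar both point along its y (both ways round alike). From below: oblong steel head 12 (x) x 30 (y, rounded ends) x 6 mm high; neck 10 mm diameter; round collar; black grip bar 14 (x) x 32 (y) mm, from 30 to 62 mm above the origin.
- stud_grip (a point): Centre of the stud's grip bar, 46 mm above the stud's origin; axes as the stud's. The round steel collar below it is 34 mm wide, 5 mm thick, its underside 8 mm above the stud's origin when free. It slides up the neck against a spring: 6 N to start it and 2 N more for each mm, 9 mm at most.
- stud_stand: Fixed dark wooden block 72 x 72 x 36 mm with an oblong well 16 mm (x) by 36 mm (y), 18 mm deep, in its top. Origin: centre of its underside. At the start the stud's head stands in the well, lengthwise along the block's y, with the collar resting on the block's top. It is at the left of the cooktop; a wall rises at the cooktop's right edge, so draw the arm in before swinging past it.
- slicing_board: Fixed wooden board 160 (x) x 300 (y) x 18 mm with an aluminium T-track 48 mm wide along its middle, y from -120 to +120 mm; +y is towards the fence. Origin: centre of its underside. Above the origin: track top 35 mm, underside of its two lips 30 mm, track floor 20 mm. The slot between the lips is 15 mm wide, on x = 0; the channel under them is 36 mm wide.
- track_entry (a point): Point on the track top, middle of the slot, 85 mm from the board's origin towards -y (away from the fence): a good place to drop the head in, lengthwise. Axes as the board's. With the collar resting on the track top the stud's origin is 27 mm above the board's, and its head, still between the lips, cannot turn.
- track_mid (a point): Point on the track top, middle of the slot, above the board's origin; axes as the board's. Pressed down over 3 and under 7 mm (12 to 20 N) the head is under the lips and can be turned; at 7 mm it meets the floor. Turned across and let go, it springs up against the lips (stud origin about 24 mm above the board's) and friction keeps it from sliding.
- fence (a joint): How far the sprung fence is pushed back (m): 0 free, 0.014 at its hard stop. 1.5 N starts it, 0.5 N more per mm. A pale wooden bar across the track, 76 x 12 mm, top 12 mm above the track top, between black cheeks; its free face lies 30 to 80 mm from track_mid towards the board's +y, differing each time, to be found by feel or sight. The stud's collar pushes on it.
- white_mug: Bystander: white ceramic mug, 90 x 121 x 98 mm, origin under its centre.
- tuna_tin: Bystander: low tin, 86 mm diameter, 40 mm high, origin under its centre.
- salt_shaker: Bystander: glass salt shaker, 44 mm diameter, 90 mm high, origin under its centre.
Things that resemble listed ones, but are neither listed nor needed, are in the scene too. What is shaped like the stud but orange or purple is not meant.

How it is judged (in metres and radians):
On the way, in this order (a step that is already met when the one before it is completed fails the run):
1. the stud's head is in the track, lengthwise, in the half away from the fence (z of stud in the frame of slicing_board between 0.018 and 0.031 m and x of stud in the frame of slicing_board between -0.005 and 0.005 m and y of stud in the frame of slicing_board between -0.115 and -0.03 m and angle between the y axis of stud and the y axis of slicing_board, either way round below 0.3 rad), for 0.1 s.
2. slid along, still lengthwise, the stud has pushed the fence back 2 to 10 mm (value of joint fence between 0.002 and 0.01 m and z of stud in the frame of slicing_board below 0.031 m and y of stud in the frame of slicing_board above 0.01 m and angle between the y axis of stud and the y axis of slicing_board, either way round below 0.3 rad), for 0.2 s.
At the end, for the whole second after the job is handed in: The stud stands upright in the track, turned across it to within 0.3 rad, its head sprung up against the underside of the lips (stud origin 21.5 to 25.8 mm above the board's underside), released and still, and it keeps the fence pushed back by 2 to 10 mm (angle between the y axis of stud and the x axis of slicing_board, either way round below 0.3 rad and z of stud in the frame of slicing_board between 0.0215 and 0.0258 m and x of stud in the frame of slicing_board between -0.005 and 0.005 m and angle between stud's own z axis and vertical below 0.12 rad and value of joint fence between 0.002 and 0.01 m and linear speed of stud below 0.01 m/s); the robot touches nothing.
It fails at once if the fence is rammed back to its hard stop (beyond 12.5 mm) (value of joint fence above 0.0125 m).
It fails at once if the stud is forced onto or into the board's track (more than 30 N; 60 N as it springs up under the lips) (contact force between stud and slicing_board above 60 N or (contact force between stud and slicing_board above 30 N and (z of stud in the frame of slicing_board below 0.0232 m or z of stud in the frame of slicing_board above 0.0262 m))).
It fails at once if the mug, tin or salt shaker is moved more than 30 mm (distance of any of white_mug, tuna_tin, salt_shaker from where it was at the start of the episode above 0.03 m).
It also fails if it takes over 72 s, if anything falls off the work surface, if the arm or the gripper's body presses on something with over 40 N, if the wrist force passes 120 N, or if a joint passes its speed limit or range.

## Working session

There is one attempt and no reset: what is moved stays moved. The work goes in short steps, Python scripts to look and compute and a tool call to move; the robot and the scene stay as the last step left them, time stands still between calls to the robot, and variables do not carry over. Pictures are saved under pics/ and viewed, about 8 in all and at most 12, crops included, and the job is handed in when it is done.

Besides the shell and the picture viewer there is one more tool, called after "Call:" by a JSON object that holds its "name" and its "arguments". carry_out: Moves the arm, as the interface text tells. Its arguments: {"type":"object","properties":{"commands":{"type":"array"},"grip":{"type":"number"}},"required":["commands"]}

```bash
mkdir -p pics
cat > h.py <<'E'
import numpy as np, cv2
from workcell import ctrl
def cam(n):
    d=ctrl.get_image(n); d['K']=np.array(d['intrinsics'],float); d['R']=cv2.Rodrigues(np.array(d['rvec'],float))[0]; d['t']=np.array(d['tvec'],float).ravel(); d['n']=n; return d
def ray(d,u,v):
    K=d['K']; x=(u-K[0,2])/K[0,0]; y=(v-K[1,2])/K[1,1]
    if d['n']=='wrist':
        r=np.hypot(x,y); s=np.sin(r)/r if r>1e-9 else 1; c=np.array([x*s,y*s,np.cos(r)])
    else: c=np.array([x,y,1.])
    return d['R'].T@c, -d['R'].T@d['t']
def atz(d,u,v,z):
    r,o=ray(d,u,v); return o+r*(z-o[2])/r[2]
def proj(d,P):
    c=d['R']@np.array(P,float)+d['t']; K=d['K']
    if d['n']=='wrist':
        n=np.hypot(c[0],c[1]); th=np.arctan2(n,c[2]); x,y=c[:2]/max(n,1e-9)*th
    else: x,y=c[:2]/c[2]
    return np.array([K[0,0]*x+K[0,2],K[1,1]*y+K[1,2]])
E
python3 - <<'E'
from h import *
import pickle
D={n:cam(n) for n in('scene','top','wrist')}
pickle.dump(D,open('d0.pkl','wb'))
for n,d in D.items(): print(n,d['K'][0],d['K'][1],-d['R'].T@d['t'])
cv2.imwrite('pics/a_top.png',cv2.resize(D['top']['pixels'],(800,600),interpolation=cv2.INTER_CUBIC))
cv2.imwrite('pics/a_scene.png',cv2.resize(D['scene']['pixels'],(800,600),interpolation=cv2.INTER_CUBIC))
print(ctrl.get_obs())
E
```

```text
scene [452.13604746   0.         253.27153267] [  0.         452.13604746 193.85330791] [-65.63536244 659.65965797 662.97939645]
top [466.7996678    0.         256.14490332] [  0.         466.7996678  187.01469085] [ 529.80006774  103.7488236  1313.53825082]
wrist [297.31863964   0.         259.85384011] [  0.         297.31863964 193.02649381] [ 216.99800013 -591.26959171  384.82654056]
{'t': 0.15, 'qpos': array([-1.34899968e+00,  4.23664430e-01,  1.63048748e+00,  2.48113168e-05,
        1.08860189e+00, -1.89923803e-02]), 'qvel': array([-6.51103465e-06, -3.32413478e-03, -3.22837001e-03,  9.74539251e-04,
       -4.66006237e-04,  1.82151175e-03]), 'joint_torque': array([ 5.25141349e-04, -5.44981134e+01, -2.73921025e+01,  6.44537271e-02,
        2.04999244e-02, -6.54464702e-05]), 'ee_pos': array([ 148.98649652, -606.54831443,  222.0914124 ]), 'orientation': array([ 2.09395716,  0.25454676, -2.09415897]), 'ft_force': array([-0.33544414, -0.3612817 , -0.71605104]), 'moment': array([ 0.0128521 ,  0.01052394, -0.0381975 ]), 'width': 88.17281686590415}
```

View pics/a_top.png

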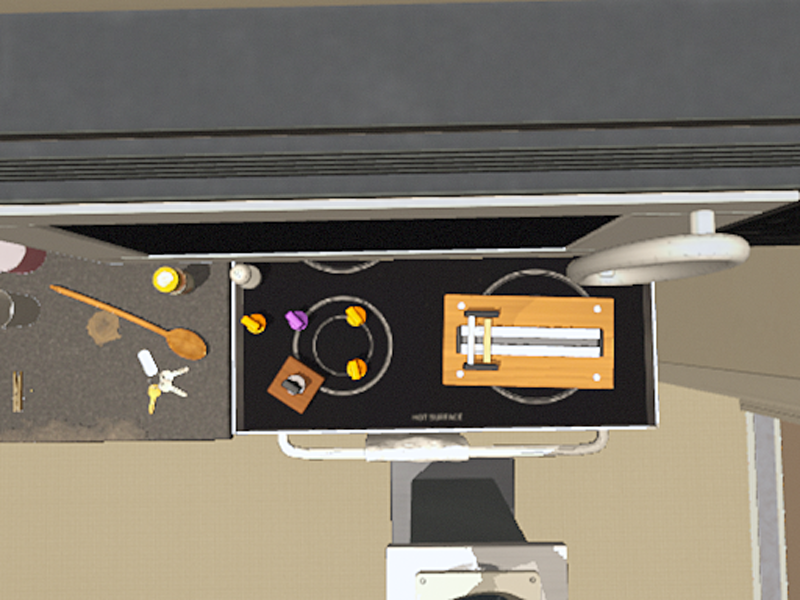

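View pics/a_scene.png

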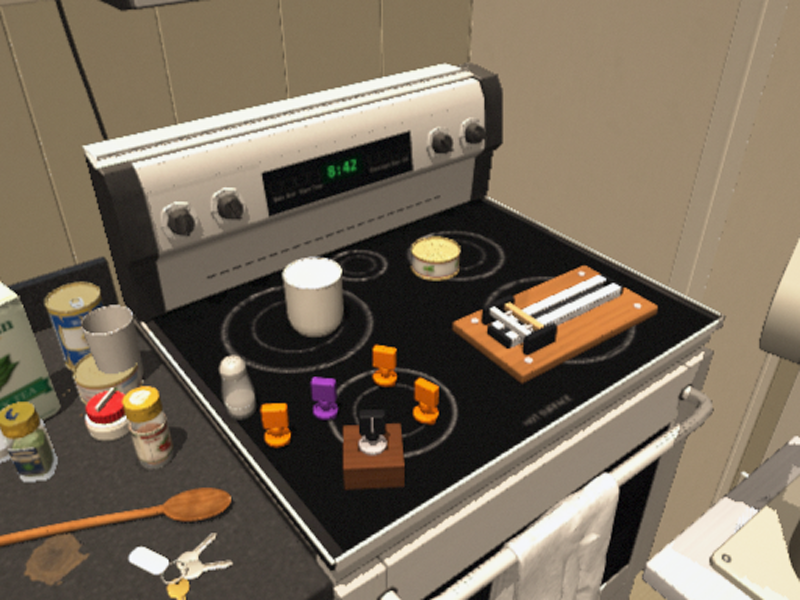

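Studs that could be confused (800 px pictures, scene view): the black one in the wooden stand at (373,430); orange ones at (276,420), (385,365) and (426,400); purple at (324,395). By the description I choose the black one in the stand, which is at (295,383) in the top view. The board's fence is at its image-left end, which is +y world. I'll check this in a close crop.

Run:
```python
from h import *
import pickle
D=pickle.load(open('d0.pkl','rb'));p=D['top']['pixels'];s=D['scene']['pixels']
a=cv2.resize(p[220:270,160:215],None,fx=6,fy=6,interpolation=cv2.INTER_CUBIC) #330x300
b=cv2.resize(p[183:253,278:398],None,fx=6,fy=6,interpolation=cv2.INTER_CUBIC)[:,:720] # 720x420
c=cv2.resize(s[255:315,210:270],None,fx=5,fy=5,interpolation=cv2.INTER_CUBIC) #300x300
W=np.zeros((600,800,3),np.uint8)
a=cv2.resize(a,(198,180));c=cv2.resize(c,(180,180))
W[:420,:720]=b; W[420:,:198]=a; W[420:,220:400]=c
cv2.imwrite('pics/b.png',W)
d=D['top']
for n,q,z in [('stand',[(297,356),(325,374),(302,413),(268,391)],36),('board',[(444,294),(613,297),(614,388),(443,386)],18),('fence',[(487,318),(487,364)],47),('track',[(603,328),(603,357)],35)]:
  for u,v in q: print(n,atz(d,u*.64,v*.64,z).round(1))
```

```text
stand [488.9 308.1  36. ]
stand [456.8 259.3  36. ]
stand [389.8 300.2  36. ]
stand [428.7 359.4  36. ]
board [594.2  48.2  18. ]
board [ 583.8 -250.4   18. ]
board [ 423.8 -247.2   18. ]
board [431.6  53.   18. ]
fence [549.9 -24.2  47. ]
fence [470.5 -22.5  47. ]
track [ 529.4 -226.7   35. ]
track [ 479.  -225.2   35. ]
```

View pics/b.png

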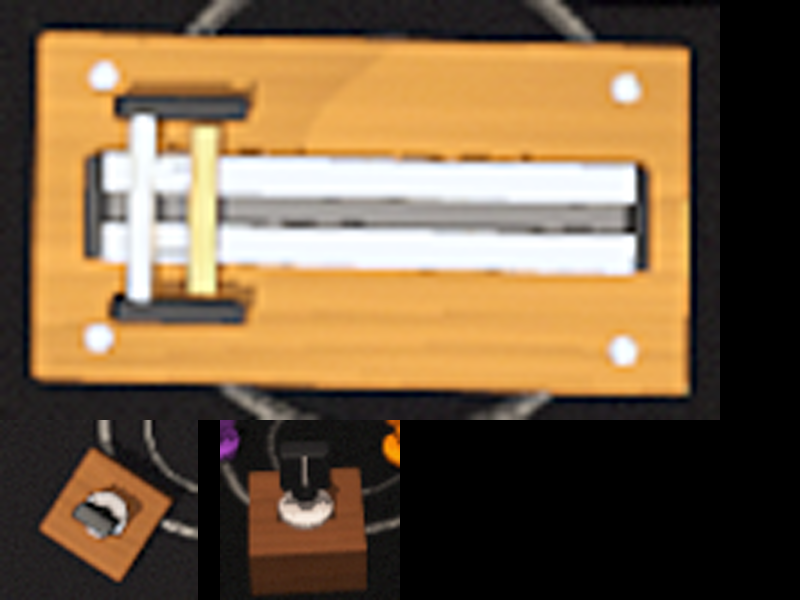

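```bash
cat > fit.py <<'E'
from h import *
import pickle
from scipy.optimize import least_squares
def fit(d,px,L,x0):
    def f(p):
        c,s=np.cos(p[2]),np.sin(p[2])
        return np.concatenate([proj(d,[p[0]+c*a-s*b,p[1]+s*a+c*b,z])-q for (a,b,z),q in zip(L,px)])
    r=least_squares(f,x0); return r.x, np.sqrt(np.mean(r.fun**2))
E
python3 - <<'E'
from fit import *
D=pickle.load(open('d0.pkl','rb'));d=D['top']
cv=lambda q,s,o:[np.array([o[0]+(u+.5)/s-.5,o[1]+(v+.5)/s-.5]) for u,v in q]
b=cv([(38,31),(690,45),(690,396),(30,380)],6,(278,183))
print('board',fit(d,b,[(80,150,18),(80,-150,18),(-80,-150,18),(-80,150,18)],[505,-100,0]))
t=cv([(103,151),(640,163),(640,273),(103,257)],6,(278,183))
print('track',fit(d,t,[(24,120,35),(24,-120,35),(-24,-120,35),(-24,120,35)],[505,-100,0]))
f=cv([(217,125),(215,296)],6,(278,183)); print('fence', [atz(d,*q,47).round(1) for q in f])
s=cv([(93,28),(173,80),(121,161),(39,107)],3.6,(160,220))
print('stand',fit(d,s,[(36,36,36),(36,-36,36),(-36,-36,36),(-36,36,36)],[440,305,-.55]))
for nm,(u,v) in dict(o1=(357,372),o2=(357,318),o3=(253,325),p=(297,320)).items(): print(nm,atz(d,u*.64,v*.64,45).round())
R=cv2.Rodrigues(ctrl.get_obs()['orientation'])[0]; print(R.round(3))
R0=cv2.Rodrigues(d['rvec'])
E
```

```text
board (array([ 5.09220878e+02, -9.82266500e+01, -3.81088678e-02]), np.float64(0.20202851959280455))
track (array([ 5.10090083e+02, -1.00005297e+02, -4.12471536e-02]), np.float64(0.45663444432021366))
fence [array([550. , -29.8,  47. ]), array([473.2, -27.2,  47. ])]
stand (array([440.28455552, 310.84654262,  -0.59370067]), np.float64(0.2611198775463409))
o1 [460. 203.  45.]
o2 [554. 201.  45.]
o3 [544. 383.  45.]
p [552. 306.  45.]
[[-0.     0.238 -0.971]
 [ 0.001 -0.971 -0.238]
 [-1.    -0.001 -0.   ]]
```

```bash
cat > plan.py <<'E'
# prints rows from the measured pose through world waypoints (x,y,z,yaw_deg of tool y, n rows)
from h import *
def plan(W):
    o=ctrl.get_obs(); p=o['ee_pos'].copy(); R=cv2.Rodrigues(o['orientation'])[0]; out=[]
    yaw0=np.degrees(np.arctan2(R[1,1],R[0,1]))
    for x,y,z,yaw,n in W:
        P0=p.copy(); Y0=yaw0
        for i in range(1,n+1):
            P=P0+(np.array([x,y,z])-P0)*i/n; Y=np.radians(Y0+(yaw-Y0)*i/n); c,s=np.cos(Y),np.sin(Y)
            T=np.array([[0,c,s],[0,s,-c],[-1,0,0]])
            sh=R.T@(P-p)/1000; rv=np.degrees(cv2.Rodrigues(R.T@T)[0].ravel())
            out.append([round(float(v),4) for v in sh]+[round(float(v),2) for v in rv]); p=P; R=T
        yaw0=yaw
    return out
def st():
    o=ctrl.get_obs(); R=cv2.Rodrigues(o['orientation'])[0]
    print('t%.2f'%o['t'],o['ee_pos'].round(1),'yaw %.1f'%np.degrees(np.arctan2(R[1,1],R[0,1])),'F',o['ft_force'].round(1),'w %.1f'%o['width'],'tilt',R[:,0].round(3),'q',o['qpos'].round(2))
E
python3 - <<'E'
from plan import *
W=[(95,-388,222,-76.3,5)]
for i in range(1,19):
    a=np.radians(-76.3+111*i/18); W.append((400*np.cos(a),400*np.sin(a),222,-76.3+42.3*i/18,1))
W.append((430,305,200,-34,3))
for r in plan(W): print(r)
E
```

```text
[0.0001, -0.045, 0.0001, 0.02, -0.0, 0.07]
[0.0, -0.045, 0.0001, 0.02, 0.0, 0.0]
[0.0, -0.045, 0.0001, 0.02, 0.0, 0.0]
[0.0, -0.045, 0.0001, 0.02, 0.0, 0.0]
[0.0, -0.045, 0.0001, 0.02, 0.0, 0.0]
[0.0, -0.0018, -0.0426, -2.35, 0.0, 0.0]
[0.0, -0.0052, -0.0427, -2.35, 0.0, 0.0]
[0.0, -0.008, -0.0423, -2.35, 0.0, 0.0]
[0.0, -0.0108, -0.0417, -2.35, 0.0, 0.0]
[0.0, -0.0135, -0.0408, -2.35, 0.0, 0.0]
[0.0, -0.0162, -0.0399, -2.35, 0.0, 0.0]
[0.0, -0.0189, -0.0387, -2.35, 0.0, 0.0]
[0.0, -0.0214, -0.0373, -2.35, 0.0, 0.0]
[0.0, -0.0238, -0.0358, -2.35, 0.0, 0.0]
[0.0, -0.0262, -0.0342, -2.35, 0.0, 0.0]
[0.0, -0.0284, -0.0324, -2.35, 0.0, 0.0]
[0.0, -0.0305, -0.0304, -2.35, 0.0, 0.0]
[0.0, -0.0324, -0.0283, -2.35, 0.0, 0.0]
[0.0, -0.0342, -0.0261, -2.35, 0.0, 0.0]
[0.0, -0.0359, -0.0237, -2.35, 0.0, 0.0]
[0.0, -0.0374, -0.0213, -2.35, 0.0, 0.0]
[0.0, -0.0387, -0.0188, -2.35, 0.0, 0.0]
[0.0, -0.0399, -0.0161, -2.35, 0.0, 0.0]
[0.0073, 0.0135, -0.0402, 0.0, 0.0, 0.0]
[0.0073, 0.0135, -0.0402, 0.0, 0.0, 0.0]
[0.0073, 0.0135, -0.0402, 0.0, 0.0, 0.0]
```

Call:
{"name": "carry_out", "arguments": {"commands": [[0,-0.045,0,0,0,0],[0,-0.045,0,0,0,0],[0,-0.045,0,0,0,0],[0,-0.045,0,0,0,0],[0,-0.045,0,0,0,0],[0,-0.002,-0.043,-2.35,0,0],[0,-0.005,-0.043,-2.35,0,0],[0,-0.008,-0.042,-2.35,0,0]]}}

```text
t: 1.15
ee_pos: [212.4, -330.1, 220.6]
orientation: [2.026, 0.371, -2.026]
ft_force: [0.4, 0.6, -0.0]
width: 87.3
```

Call:
{"name": "carry_out", "arguments": {"commands": [[0,-0.011,-0.042,-2.35,0,0],[0,-0.0135,-0.041,-2.35,0,0],[0,-0.016,-0.04,-2.35,0,0],[0,-0.019,-0.039,-2.35,0,0],[0,-0.0215,-0.037,-2.35,0,0],[0,-0.024,-0.036,-2.35,0,0],[0,-0.026,-0.034,-2.35,0,0],[0,-0.0285,-0.0325,-2.35,0,0]]}}

```text
t: 2.15
ee_pos: [401.7, -40.8, 221.5]
orientation: [1.818, 0.662, -1.814]
ft_force: [0.8, -0.5, 0.5]
width: 88.0
```

Run:
```python
from plan import *
st()
for r in plan([(345,180,200,-34,6),(440,311,140,-34,5)]): print(r)
```

```text
t2.15 [401.7 -40.8 221.5] yaw -49.9 F [ 0.8 -0.5  0.5] w 88.0 tilt [ 0.002  0.    -1.   ] q [-0.13  0.09  2.09  0.    0.96  0.74]
[0.0036, -0.0342, -0.0165, -2.66, -0.11, -0.07]
[0.0036, -0.0334, -0.018, -2.66, 0.0, 0.0]
[0.0036, -0.0326, -0.0196, -2.66, 0.0, 0.0]
[0.0036, -0.0316, -0.021, -2.66, 0.0, 0.0]
[0.0036, -0.0306, -0.0225, -2.66, 0.0, 0.0]
[0.0036, -0.0295, -0.0239, -2.66, 0.0, 0.0]
[0.012, 0.0011, -0.0323, 0.0, 0.0, 0.0]
[0.012, 0.0011, -0.0323, 0.0, 0.0, 0.0]
[0.012, 0.0011, -0.0323, 0.0, 0.0, 0.0]
[0.012, 0.0011, -0.0323, 0.0, 0.0, 0.0]
[0.012, 0.0011, -0.0323, 0.0, 0.0, 0.0]
```

Call:
{"name": "carry_out", "arguments": {"commands": [[0.0035,-0.034,-0.0165,-2.66,0,0],[0.0035,-0.0335,-0.018,-2.66,0,0],[0.0035,-0.0325,-0.0195,-2.66,0,0],[0.0035,-0.0315,-0.021,-2.66,0,0],[0.0035,-0.0305,-0.0225,-2.66,0,0],[0.0035,-0.0295,-0.024,-2.66,0,0],[0.011,0.001,-0.032,0,0,0],[0.011,0.001,-0.032,0,0,0]], "grip": 0.3}}

```text
t: 3.15
ee_pos: [379.1, 242.0, 178.3]
orientation: [1.626, 0.876, -1.617]
ft_force: [-0.0, -0.2, 0.3]
width: 61.4
```

Call:
{"name": "carry_out", "arguments": {"commands": [[0.011,0.001,-0.032,0,0,0],[0.011,0.001,-0.032,0,0,0],[0.011,0.001,-0.028,0,0,0],[0,0,0,0,0,0]]}}

```text
t: 3.65
ee_pos: [433.6, 321.3, 143.1]
orientation: [1.623, 0.877, -1.617]
ft_force: [-0.6, -0.8, -0.1]
width: 62.0
```

Run:
```python
from plan import *
import pickle
st()
d=cam('wrist'); pickle.dump(d,open('d1.pkl','wb'))
print('expected stud top',proj(d,[440.3,310.8,90]),'stand corners',[proj(d,[440.3+a*.829+b*.559,310.8-a*.559+b*.829,36]).round(1) for a,b in((36,36),(36,-36),(-36,-36),(-36,36))])
cv2.imwrite('pics/c.png',cv2.resize(d['pixels'],(800,600),interpolation=cv2.INTER_CUBIC))
```

```text
t3.65 [433.6 321.3 143.1] yaw -33.1 F [-0.6 -0.8 -0.1] w 62.0 tilt [ 0.004  0.    -1.   ] q [ 0.62  0.41  1.88 -0.    0.85  1.2 ]
expected stud top [273.49463036 214.62084044] stand corners [array([310.6, 159.2]), array([306.2, 231.9]), array([233., 231.]), array([232.6, 157.6])]
```

View pics/c.png

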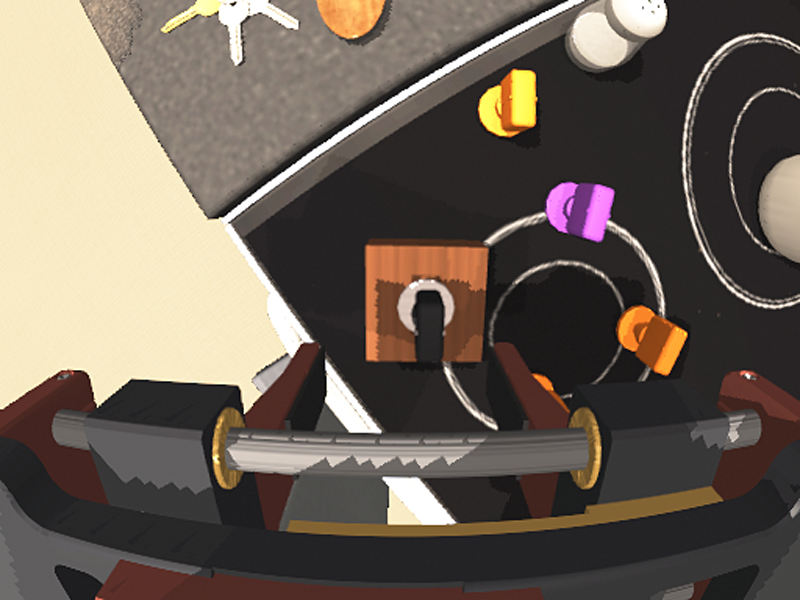

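The wrist view shows the black stud upright in the stand. The stand top's corners are (366,245), (488,245), (487,360) and (365,361), and the collar is at (425,307). An orange decoy sits at (545,385), close to the finger on the right. The prediction from the top view agrees to 1–5 px, so I'll refine it from this picture.

Run:
```python
from fit import *
from plan import *
d=pickle.load(open('d1.pkl','rb'))
px=[(np.array(q)+.5)*.64-.5 for q in((488,245),(487,360),(365,361),(366,245))]
x,e=fit(d,px,[(36,36,36),(36,-36,36),(-36,-36,36),(-36,36,36)],[440,311,-.59]);print(x,np.degrees(x[2]),e)
print('collar',atz(d,425*.64,307*.64,41), 'bar top', atz(d,430*.64,292*.64,90), 'decoy',atz(d,545*.64,385*.64,50))
for r in plan([(440.3,311,100,-34.,3),(440.3,311,59,-34,3)]): print(r)
```

```text
[442.78768504 310.82204038  -0.57272428] -32.81468403966297 1.235675719999282
collar [441.59559471 311.17053314  41.        ] bar top [453.06214727 328.61155075  90.        ] decoy [478.73978931 229.49246247  50.        ]
[0.0144, 0.0037, 0.0013, 0.31, -0.09, -0.16]
[0.0144, 0.0038, 0.0012, 0.31, 0.0, 0.0]
[0.0144, 0.0038, 0.0012, 0.31, 0.0, 0.0]
[0.0137, 0.0, 0.0, 0.0, 0.0, 0.0]
[0.0137, 0.0, 0.0, 0.0, 0.0, 0.0]
[0.0137, 0.0, 0.0, 0.0, 0.0, 0.0]
```

Call:
{"name": "carry_out", "arguments": {"commands": [[0.0145,0.004,0.002,0,0,0],[0.0145,0.004,0.002,0,0,0],[0.0145,0.004,0.002,0,0,0],[0.013,0,0,0,0,0],[0.013,0,0,0,0,0],[0,0,0,0,0,0]]}}

```text
t: 4.45
ee_pos: [438.2, 304.8, 69.0]
orientation: [1.621, 0.875, -1.621]
ft_force: [-0.6, -0.2, 0.2]
width: 61.3
```

Run:
```python
from plan import *
st()
for r in plan([(441.5,311,59.5,-33.4,3)]): print(r)
```

```text
t4.45 [438.2 304.8  69. ] yaw -33.2 F [-0.6 -0.2  0.2] w 61.3 tilt [ 0.001 -0.002 -1.   ] q [ 0.59  0.52  1.92 -0.    0.7   1.17]
[0.0032, -0.0002, -0.0023, 0.07, 0.06, -0.11]
[0.0032, -0.0002, -0.0023, 0.07, 0.0, 0.0]
[0.0032, -0.0002, -0.0023, 0.07, 0.0, 0.0]
```

Call:
{"name": "carry_out", "arguments": {"commands": [[0.0035,0,-0.0023,0,0,0],[0.0035,0,-0.0023,0,0,0],[0.0025,0,-0.0023,0,0,0],[0,0,0,0,0,0]]}}

```text
t: 4.95
ee_pos: [443.1, 312.0, 59.8]
orientation: [1.623, 0.876, -1.619]
ft_force: [0.1, 0.4, -0.7]
width: 61.5
```

Run:
```python
from plan import *
import pickle
st()
d=cam('wrist'); pickle.dump(d,open('d2.pkl','wb'))
cv2.imwrite('pics/d.png',cv2.resize(d['pixels'][140:300,160:380],(770,560),interpolation=cv2.INTER_CUBIC))
```

```text
t4.95 [443.1 312.   59.8] yaw -33.1 F [ 0.1  0.4 -0.7] w 61.5 tilt [ 0.003 -0.001 -1.   ] q [ 0.59  0.55  1.91 -0.    0.69  1.17]
```

View pics/d.png

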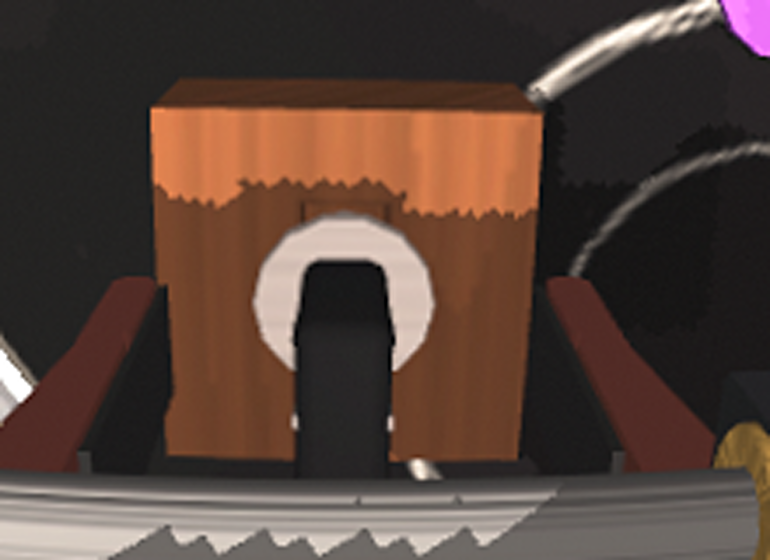

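The bar (x≈343 in the crop) sits between the pads (tips at x≈160 and 545) and lines up with them. Closing.

Call:
{"name": "carry_out", "arguments": {"commands": [[0,0,0,0,0,0],[0,0,0,0,0,0],[0,0,0,0,0,0],[0,0,0,0,0,0],[0,0,0,0,0,0],[0,0,0,0,0,0]], "grip": 1}}

```text
t: 5.75
ee_pos: [443.1, 311.9, 60.3]
orientation: [1.623, 0.876, -1.618]
ft_force: [-0.3, 0.5, -0.0]
width: 13.9
```

Call:
{"name": "carry_out", "arguments": {"commands": [[-0.02,0,0,0,0,0],[-0.03,0,0,0,0,0],[-0.03,0,0,0,0,0],[-0.03,0,0,0,0,0],[-0.03,0,0,0,0,0],[0,0,0,0,0,0]]}}

```text
t: 6.5
ee_pos: [441.3, 311.0, 202.4]
orientation: [1.619, 0.875, -1.622]
ft_force: [-0.1, 0.7, -1.6]
width: 13.7
```

Run:
```python
from plan import *
st()
yd=-2.3
# board frame
def B(a,b,y=-.04,c=(509.6,-99)): return c[0]+np.cos(y)*a-np.sin(y)*b, c[1]+np.sin(y)*a+np.cos(y)*b
e=B(0,-85); print('entry',e)
W=[(345,230,200,-30,3)]
for a in (25,16,7,-2,-11,-19): W.append((415*np.cos(np.radians(a)),415*np.sin(np.radians(a)),190,-30+(34-a-0)/53*27.7,1))
W.append((*e,140,yd,4))
for r in plan(W): print(r)
```

```text
t6.50 [441.3 311.  202.4] yaw -33.2 F [-0.1  0.7 -1.6] w 13.7 tilt [-0.    -0.003 -1.   ] q [ 0.59  0.33  1.83 -0.    0.98  1.17]
entry (np.float64(506.20090659413614), np.float64(-183.93200906618313))
[0.0009, -0.0121, 0.0401, -1.05, 0.15, -0.07]
[0.0008, -0.0128, 0.0399, -1.05, 0.0, 0.0]
[0.0008, -0.0136, 0.0397, -1.05, 0.0, 0.0]
[0.01, 0.0543, 0.0317, -4.7, 0.0, 0.0]
[0.0, 0.0467, 0.0454, -4.7, 0.0, 0.0]
[0.0, 0.0346, 0.0552, -4.7, 0.0, 0.0]
[0.0, 0.0205, 0.0618, -4.7, 0.0, 0.0]
[0.0, 0.0053, 0.0649, -4.7, 0.0, 0.0]
[0.0, -0.0086, 0.0573, -4.18, 0.0, 0.0]
[0.0125, 0.0289, 0.0111, 0.0, 0.0, 0.0]
[0.0125, 0.0289, 0.0111, 0.0, 0.0, 0.0]
[0.0125, 0.0289, 0.0111, 0.0, 0.0, 0.0]
[0.0125, 0.0289, 0.0111, 0.0, 0.0, 0.0]
```

Call:
{"name": "carry_out", "arguments": {"commands": [[0.001,-0.012,0.04,-1,0,0],[0.001,-0.013,0.04,-1,0,0],[0.001,-0.0135,0.04,-1,0,0],[0.005,0.04,0.024,-3.5,0,0],[0,0.04,0.035,-3.5,0,0],[0,0.035,0.045,-4,0,0],[0,0.025,0.048,-4,0,0],[0,0.018,0.05,-4,0,0]]}}

```text
t: 7.5
ee_pos: [409.1, -29.9, 185.8]
orientation: [1.326, 1.125, -1.348]
ft_force: [1.5, -0.2, -1.1]
width: 13.8
```

Run:
```python
from plan import *
st()
for r in plan([(425,-110,190,-6,3),(506,-184,140,-2.3,4)]): print(r)
```

```text
t7.50 [409.1 -29.9 185.8] yaw -10.0 F [ 1.5 -0.2 -1.1] w 13.8 tilt [-0.011 -0.006 -1.   ] q [-0.1   0.17  2.11 -0.01  0.88  0.08]
[-0.0013, 0.0098, 0.0254, -1.32, 0.45, 0.59]
[-0.0014, 0.0092, 0.0256, -1.32, 0.0, 0.0]
[-0.0014, 0.0086, 0.0258, -1.32, 0.0, 0.0]
[0.0125, 0.0221, 0.0163, -0.93, 0.0, 0.0]
[0.0125, 0.0218, 0.0166, -0.93, 0.0, 0.0]
[0.0125, 0.0215, 0.017, -0.92, 0.0, 0.0]
[0.0125, 0.0213, 0.0173, -0.92, 0.0, 0.0]
```

Call:
{"name": "carry_out", "arguments": {"commands": [[-0.001,0.01,0.025,-1.3,0.4,0.5],[-0.001,0.009,0.0255,-1.3,0,0],[-0.001,0.009,0.026,-1.3,0,0],[0.012,0.022,0.0165,-0.9,0,0],[0.012,0.022,0.0165,-0.9,0,0],[0.012,0.021,0.017,-0.9,0,0],[0.012,0.021,0.017,-0.9,0,0],[0,0,0,0,0,0]]}}

```text
t: 8.5
ee_pos: [499.5, -190.7, 126.8]
orientation: [1.237, 1.203, -1.253]
ft_force: [-0.6, 0.0, -0.5]
width: 13.9
```

Run:
```python
from plan import *
import pickle
st()
d=cam('wrist'); pickle.dump(d,open('d3.pkl','wb'))
cv2.imwrite('pics/e.png',cv2.resize(d['pixels'],(800,600),interpolation=cv2.INTER_CUBIC))
```

```text
t8.50 [ 499.5 -190.7  126.8] yaw -2.6 F [-0.6  0.  -0.5] w 13.9 tilt [-0.017  0.005 -1.   ] q [-0.39  0.44  1.88 -0.    0.84 -0.34]
```

View pics/e.png

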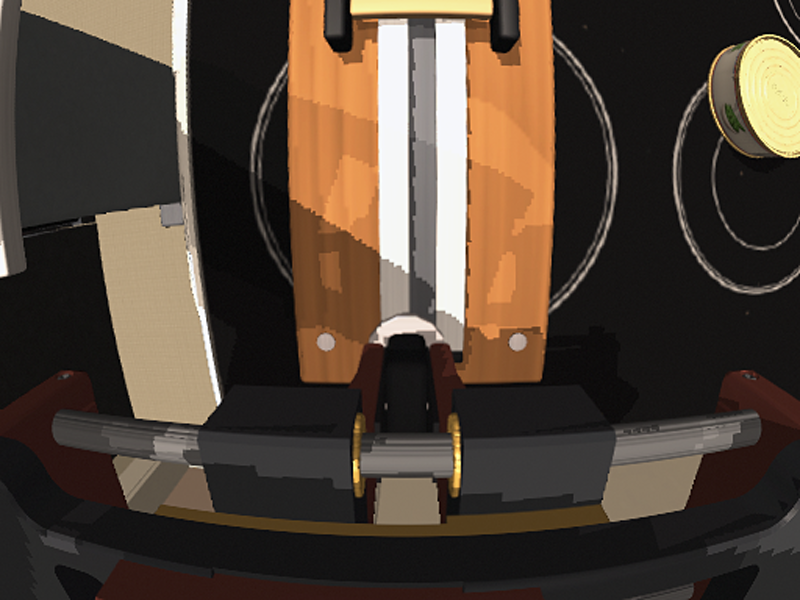

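```bash
python3 - <<'E'
from plan import *
import pickle
d=pickle.load(open('d3.pkl','rb')); g=cv2.GaussianBlur(cv2.cvtColor(d['pixels'],cv2.COLOR_BGR2GRAY),(3,3),0).astype(float)
o=ctrl.get_obs()
for r in (40,70,100,130,160,185):
    row=g[r,225:315]; gr=np.diff(row)
    def sub(i): 
        w=np.abs(gr[i-2:i+3]); return 225+.5+i+(w*np.arange(-2,3)).sum()/w.sum()
    lo=np.argsort(gr)[:1]; 
    # falling edge into the slot, rising edge out of it
    i=15+28+np.argmin(gr[33:48])-10 if 0 else 30+np.argmin(gr[30:48]); j=45+np.argmax(gr[45:60])
    a,b=sub(i),sub(j); k=g[r,225:315:1]
    print(r,a,b,'mid world',(atz(d,a,r,35)[:2]/2+atz(d,b,r,35)[:2]/2).round(1),'width',np.linalg.norm(atz(d,a,r,35)-atz(d,b,r,35)).round(1))
# fence face lower/upper edge, at z 35 / 47
print(d['pixels'][0:35,270].sum(1))
for v in (8,12,18,20): print(v, atz(d,408*.64,v*.64,47).round(1),atz(d,408*.64,v*.64,35).round(1))
R=cv2.Rodrigues(o['orientation'])[0]
# collar top 17 mm in front of TCP (tcp is 31.3 above the origin -> collar top at 13)
cp=o['ee_pos']+R[:,0]*18.3
print('collar pred front edge', proj(d,cp+np.array([0,17,0]))/.64,'left/right',proj(d,cp+np.array([-17,0,0]))/.64,proj(d,cp+np.array([17,0,0]))/.64)
E
python3 - <<'E'
import sys; sys.path.insert(0,'.')
import pickle,cv2
d=pickle.load(open('d3.pkl','rb'))
cv2.imwrite('pics/f.png',cv2.resize(d['pixels'][180:290,210:320],(600,600),interpolation=cv2.INTER_CUBIC))
E
```

```text
40 260.9082840236686 278.62264150943395 mid world [512.5 -55.1] width 15.0
70 260.7692307692308 278.62389380530976 mid world [511.2 -82. ] width 15.1
100 260.9623655913978 279.26 mid world [ 510.5 -108.1] width 15.5
130 261.12702702702705 279.390625 mid world [ 509.5 -133.8] width 15.6
160 261.31675392670155 278.6212121212121 mid world [ 508.3 -159.7] width 15.0
185 261.36315789473684 278.40340909090907 mid world [ 507.4 -181.9] width 15.0
[637 642 647 649 654 652 631 535 309 149 156 166 197 194 194 191 257 254
 251 251 252 248 249 240 364 457 449 449 449 448 450 449 450 451 449]
8 [506.6 -26.4  47. ] [506.7 -21.7  35. ]
12 [506.5 -28.8  47. ] [506.6 -24.2  35. ]
18 [506.3 -32.4  47. ] [506.4 -28.   35. ]
20 [506.3 -33.6  47. ] [506.3 -29.2  35. ]
collar pred front edge [401.05385914 309.35598251] left/right [362.33981805 350.03488329] [443.88019211 347.19765744]
```

View pics/f.png

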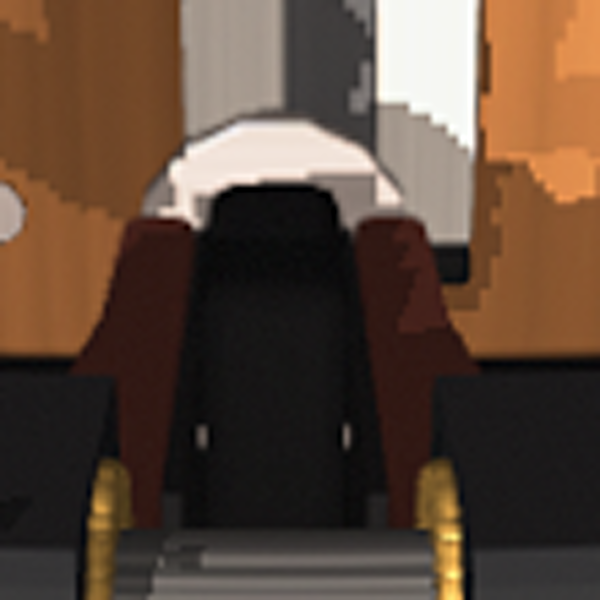

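The track slot is at (423,100–290) and the collar apex is at about (407,312). The slot line runs at -2.3° yaw. The stud sits about 6 px right of where the camera model puts it, so I correct for that, straighten the tilt and come down to just above the lips.

Run:
```python
from plan import *
for r in plan([(505.7,-184,90,-2.3,4),(505.7,-184,75,-2.3,3)]): print(r)
```

```text
[0.0092, 0.0019, -0.0015, -0.07, -0.24, 1.06]
[0.0093, 0.0017, -0.0016, -0.07, 0.0, 0.0]
[0.0093, 0.0017, -0.0016, -0.07, 0.0, 0.0]
[0.0093, 0.0017, -0.0016, -0.07, 0.0, 0.0]
[0.005, 0.0, 0.0, 0.0, 0.0, 0.0]
[0.005, 0.0, 0.0, 0.0, 0.0, 0.0]
[0.005, 0.0, 0.0, 0.0, 0.0, 0.0]
```

Call:
{"name": "carry_out", "arguments": {"commands": [[0.009,0.002,-0.0015,0,-0.2,1.0],[0.009,0.0015,-0.0015,0,0,0],[0.009,0.0015,-0.0015,0,0,0],[0.009,0.0015,-0.0015,0,0,0],[0.005,0,0,0,0,0],[0.004,0,0,0,0,0],[0,0,0,0,0,0],[0,0,0,0,0,0]]}}

```text
t: 9.55
ee_pos: [502.5, -181.5, 79.3]
orientation: [1.242, 1.192, -1.244]
ft_force: [0.1, 0.1, -1.4]
width: 14.0
```

```bash
cat > slot.py <<'E'
from plan import *
def slot():
    d=cam('wrist'); g=cv2.GaussianBlur(cv2.cvtColor(d['pixels'],cv2.COLOR_BGR2GRAY),(3,3),0).astype(float)
    o=ctrl.get_obs(); c=proj(d,o['ee_pos']-np.array([0,-60,24])); 
    for dy in (30,60,90):
        q=proj(d,[o['ee_pos'][0]+.04*dy,o['ee_pos'][1]+dy,35]); r=int(round(q[1])); m=int(round(q[0])); k=g[r,m-25:m+26]; gr=np.diff(k); i=8+np.argmin(gr[8:28]); j=i+10+np.argmax(gr[i+10:i+28])
        a,b=m-24.5+i,m-24.5+j
        A,Bb=atz(d,a,r,35),atz(d,b,r,35); print('slot mid',((A+Bb)/2)[:2].round(1),'w',np.linalg.norm(A-Bb).round(1))
    return d
E
python3 - <<'E'
from slot import *
st(); d=slot(); o=ctrl.get_obs(); R=cv2.Rodrigues(o['orientation'])[0]; cp=o['ee_pos']+R[:,0]*19
f=600/110
for n,v in dict(front=[.7,17,0],left=[-17,.7,0],right=[17,-.7,0]).items():
    q=proj(d,cp+np.array(v)); print(n,((q-[210,170]+.5)*f-.5).round(0))
cv2.imwrite('pics/g.png',cv2.resize(d['pixels'][170:280,210:320],(600,600),interpolation=cv2.INTER_CUBIC))
E
```

```text
t9.55 [ 502.5 -181.5   79.3] yaw -2.6 F [ 0.1  0.1 -1.4] w 14.0 tilt [-0.004  0.002 -1.   ] q [-0.37  0.51  1.91  0.    0.73 -0.32]
slot mid [ 508.5 -151.5] w 15.6
slot mid [ 509.7 -121.8] w 15.2
slot mid [511.  -91.7] w 15.1
front [272. 159.]
left [131. 295.]
right [414. 295.]
```

View pics/g.png

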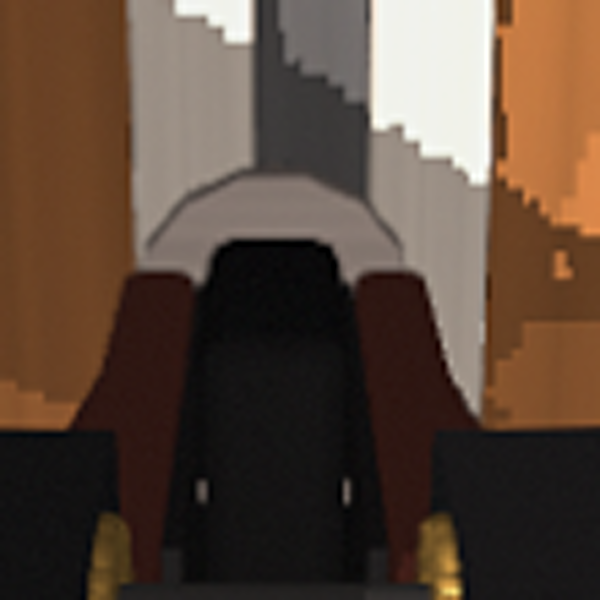

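Call:
{"name": "carry_out", "arguments": {"commands": [[0,0.0042,0,0,0,0],[0,0,0,0,0,0],[0,0,0,0,0,0]]}}

```text
t: 9.98
ee_pos: [507.4, -181.9, 79.8]
orientation: [1.242, 1.191, -1.244]
ft_force: [-1.2, 0.4, -1.1]
width: 13.8
```

Run:
```python
from slot import *
st(); slot()
```

```text
t9.97 [ 507.4 -181.9   79.8] yaw -2.6 F [-1.2  0.4 -1.1] w 13.8 tilt [-0.003  0.002 -1.   ] q [-0.37  0.51  1.9   0.    0.73 -0.32]
slot mid [ 508.6 -151.8] w 15.6
slot mid [ 509.9 -122.1] w 15.3
slot mid [511.2 -91.9] w 15.1
```

Call:
{"name": "carry_out", "arguments": {"commands": [[0.004,-0.0004,0,0,0,0],[0.004,0,0,0,0,0],[0.003,0,0,0,0,0],[0.002,0,0,0,0,0],[0,0,0,0,0,0]]}}

```text
t: 10.65
ee_pos: [506.6, -181.8, 65.6]
orientation: [1.242, 1.192, -1.244]
ft_force: [-0.5, -0.0, -2.1]
width: 13.6
```

Call:
{"name": "carry_out", "arguments": {"commands": [[0.002,0,0,0,0,0],[0.002,0,0,0,0,0],[0,0,0,0,0,0],[0,0,0,0,0,0]]}}

```text
t: 11.15
ee_pos: [506.7, -181.9, 61.5]
orientation: [1.242, 1.191, -1.244]
ft_force: [0.5, 0.0, -1.0]
width: 13.7
```

Call:
{"name": "carry_out", "arguments": {"commands": [[0.0015,0,0,0,0,0],[0,0,0,0,0,0],[0,0,0,0,0,0]]}}

```text
t: 11.52
ee_pos: [506.8, -181.9, 60.0]
orientation: [1.242, 1.191, -1.244]
ft_force: [0.4, -0.3, -1.0]
width: 13.9
```

Run:
```python
from plan import *
import pickle
st()
d=cam('scene'); pickle.dump(d,open('d4.pkl','wb'))
cv2.imwrite('pics/h.png',cv2.resize(d['pixels'][140:250,280:440],(800,550),interpolation=cv2.INTER_CUBIC))
```

```text
t11.53 [ 506.8 -181.9   60. ] yaw -2.6 F [ 0.4 -0.3 -1. ] w 13.9 tilt [-0.003  0.002 -1.   ] q [-0.37  0.55  1.91  0.    0.69 -0.32]
```

View pics/h.png

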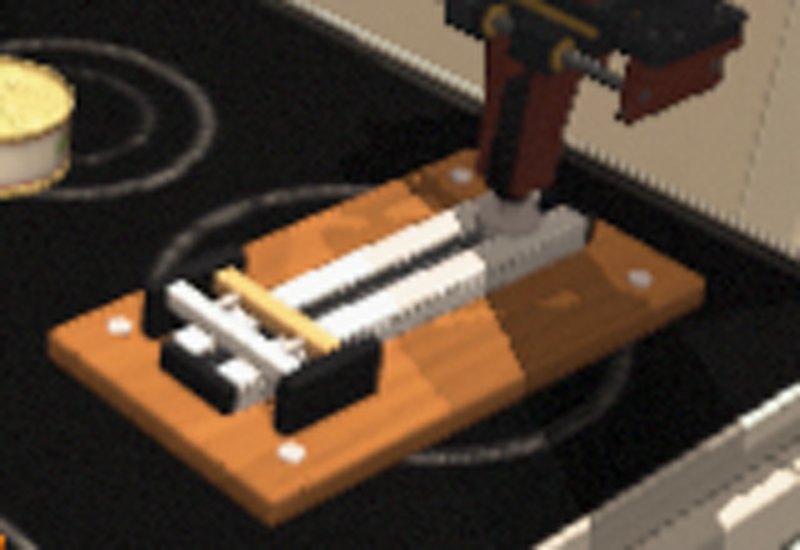

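The collar sits on the track at the far end, at about (510,220), with the pale fence at (280,310). I slide towards the fence next.

Call:
{"name": "carry_out", "arguments": {"commands": [[0,0,-0.008,-0.3,0,0],[0,0,-0.012,0,0,0],[0,0,-0.012,0,0,0],[0,0,-0.012,0,0,0],[0,0,-0.012,0,0,0],[0,0,-0.008,0,0,0],[0,0,0,0,0,0]]}}

```text
t: 12.45
ee_pos: [509.5, -112.3, 60.2]
orientation: [1.237, 1.195, -1.239]
ft_force: [-0.2, 0.1, -1.0]
width: 13.7
```

Run:
```python
from plan import *
st(); p=ctrl.get_obs()['ee_pos']; print('slot x here',506.9+.0405*(p[1]+182))
```

```text
t12.45 [ 509.5 -112.3   60.2] yaw -2.2 F [-0.2  0.1 -1. ] w 13.7 tilt [-0.003  0.002 -1.   ] q [-0.24  0.53  1.95  0.    0.67 -0.2 ]
slot x here 509.7224699351805
```

Call:
{"name": "carry_out", "arguments": {"commands": [[0,0,-0.012,0,0,0],[0,0,-0.012,0,0,0],[0,0,-0.01,0,0,0],[0,0,-0.006,0,0,0],[0,0,-0.003,0,0,0],[0,0,0,0,0,0],[0,0,0,0,0,0]]}}

```text
t: 13.32
ee_pos: [511.4, -66.7, 60.3]
orientation: [1.237, 1.194, -1.239]
ft_force: [-0.2, -0.6, -1.4]
width: 13.8
```

Call:
{"name": "carry_out", "arguments": {"commands": [[0,0,-0.003,0,0,0],[0,0,-0.003,0,0,0],[0,0,-0.003,0,0,0],[0,0,0,0,0,0],[0,0,0,0,0,0]]}}

```text
t: 13.95
ee_pos: [511.8, -57.5, 60.3]
orientation: [1.238, 1.194, -1.239]
ft_force: [0.1, -0.5, -1.6]
width: 13.6
```

Call:
{"name": "carry_out", "arguments": {"commands": [[0,0,-0.002,0,0,0],[0,0,-0.002,0,0,0],[0,0,0,0,0,0],[0,0,0,0,0,0]]}}

```text
t: 14.45
ee_pos: [511.9, -53.3, 60.3]
orientation: [1.238, 1.194, -1.239]
ft_force: [0.4, -0.0, -1.9]
width: 14.0
```

Call:
{"name": "carry_out", "arguments": {"commands": [[0,0,-0.002,0,0,0],[0,0,-0.001,0,0,0],[0,0,0,0,0,0],[0,0,0,0,0,0]]}}

```text
t: 14.95
ee_pos: [512.1, -50.1, 60.3]
orientation: [1.238, 1.194, -1.239]
ft_force: [0.6, -0.1, -1.9]
width: 14.2
```

Call:
{"name": "carry_out", "arguments": {"commands": [[0,0,-0.002,0,0,0],[0,0,0,0,0,0],[0,0,0,0,0,0]]}}

```text
t: 15.32
ee_pos: [512.2, -48.0, 60.3]
orientation: [1.238, 1.194, -1.239]
ft_force: [0.1, 0.2, -1.1]
width: 13.7
```

Call:
{"name": "carry_out", "arguments": {"commands": [[0,0,-0.002,0,0,0],[0,0,0,0,0,0],[0,0,0,0,0,0]]}}

```text
t: 15.7
ee_pos: [512.2, -45.9, 60.3]
orientation: [1.238, 1.194, -1.239]
ft_force: [-0.6, 0.5, -0.7]
width: 13.6
```

Call:
{"name": "carry_out", "arguments": {"commands": [[0,0,-0.0015,0,0,0],[0,0,0,0,0,0],[0,0,0,0,0,0]]}}

```text
t: 16.08
ee_pos: [512.3, -44.7, 60.3]
orientation: [1.237, 1.193, -1.239]
ft_force: [0.0, -1.1, -1.8]
width: 14.1
```

Call:
{"name": "carry_out", "arguments": {"commands": [[0,0,-0.0015,0,0,0],[0,0,0,0,0,0],[0,0,0,0,0,0]]}}

```text
t: 16.45
ee_pos: [512.3, -43.4, 60.3]
orientation: [1.237, 1.193, -1.24]
ft_force: [0.1, -2.4, -1.4]
width: 14.0
```

Call:
{"name": "carry_out", "arguments": {"commands": [[0,0,-0.002,0,0,0],[0,0,0,0,0,0],[0,0,0,0,0,0]]}}

```text
t: 16.82
ee_pos: [512.4, -41.5, 60.3]
orientation: [1.236, 1.193, -1.24]
ft_force: [-0.6, -3.7, -0.6]
width: 14.0
```

Call:
{"name": "carry_out", "arguments": {"commands": [[0,0,-0.002,0,0,0],[0,0,0,0,0,0],[0,0,0,0,0,0]]}}

```text
t: 17.2
ee_pos: [512.5, -39.6, 60.3]
orientation: [1.236, 1.193, -1.24]
ft_force: [-0.5, -4.2, -1.9]
width: 13.9
```

Run:
```python
from plan import *
st(); d=cam('wrist')
print([ctrl.get_obs()['ft_force'].round(1) for _ in range(3)])
cv2.imwrite('pics/i.png',cv2.resize(d['pixels'][120:280,160:373],(800,600),interpolation=cv2.INTER_CUBIC))
```

```text
t17.20 [512.5 -39.6  60.3] yaw -2.2 F [-0.5 -4.2 -1.9] w 13.9 tilt [-0.003 -0.    -1.   ] q [-0.1   0.52  1.96 -0.    0.66 -0.06]
[array([-0.3, -3.7, -0.6]), array([-0.3, -3.7, -0.6]), array([-0.3, -3.7, -0.6])]
```

View pics/i.png

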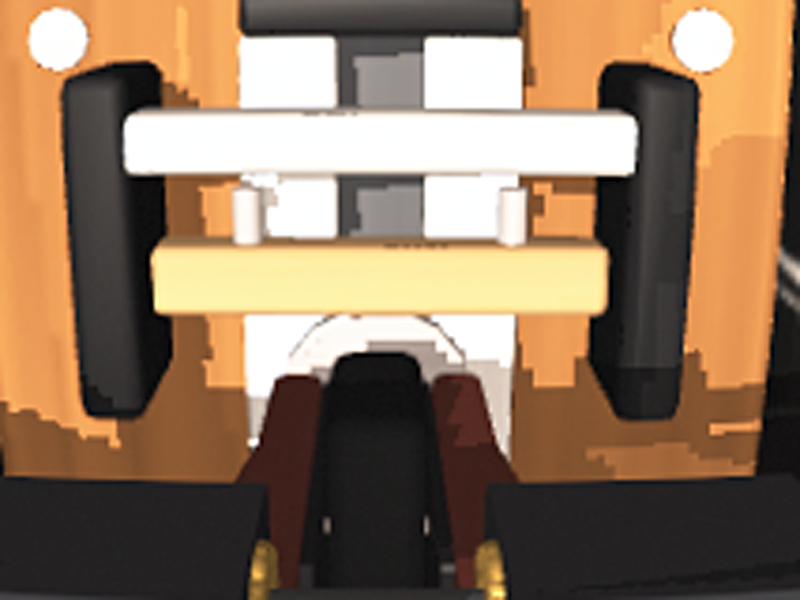

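The collar presses on the pale fence at (380,315), and the fence has moved back about 5 mm by both force (about 4 N) and travel. I press down next.

Call:
{"name": "carry_out", "arguments": {"commands": [[0.001,0,0,0,0,0],[0.001,0,0,0,0,0],[0.001,0,0,0,0,0],[0,0,0,0,0,0],[0,0,0,0,0,0]]}}

```text
t: 17.88
ee_pos: [512.6, -39.7, 58.8]
orientation: [1.236, 1.192, -1.239]
ft_force: [-2.4, -4.0, 5.5]
width: 14.0
```

Call:
{"name": "carry_out", "arguments": {"commands": [[0.001,0,0,0,0,0],[0.001,0,0,0,0,0],[0,0,0,0,0,0],[0,0,0,0,0,0]]}}

```text
t: 18.38
ee_pos: [512.7, -39.7, 58.6]
orientation: [1.237, 1.192, -1.239]
ft_force: [-2.8, -3.8, 5.9]
width: 14.0
```

Call:
{"name": "carry_out", "arguments": {"commands": [[0.002,0,0,0,0,0],[0.002,0,0,0,0,0]]}}

```text
t: 18.62
ee_pos: [512.7, -39.7, 55.8]
orientation: [1.237, 1.192, -1.239]
ft_force: [-3.6, -3.3, 12.4]
width: 13.7
```

Call:
{"name": "carry_out", "arguments": {"commands": [[0.002,0,0,0,0,0],[0.002,0,0,0,0,0]]}}

```text
t: 18.88
ee_pos: [512.7, -39.7, 53.6]
orientation: [1.237, 1.192, -1.239]
ft_force: [-5.4, -3.3, 15.9]
width: 14.0
```

Call:
{"name": "carry_out", "arguments": {"commands": [[0.0005,-0.0003,0,8,0,0],[0.0005,-0.0002,0,8,0,0],[0.0005,0,0,8,0,0]]}}

```text
t: 19.25
ee_pos: [513.6, -39.9, 55.4]
orientation: [1.546, 0.948, -1.545]
ft_force: [-3.9, -2.9, 12.5]
width: 13.8
```

Run:
```python
from plan import *
st(); print(ctrl.get_obs()['moment'])
```

```text
t19.25 [513.6 -39.9  55.4] yaw -26.9 F [-3.9 -2.9 12.5] w 13.8 tilt [ 0.001 -0.001 -1.   ] q [-0.1   0.53  1.97 -0.    0.65  0.37]
[-0.78399483  0.63325654  0.1439432 ]
```

Call:
{"name": "carry_out", "arguments": {"commands": [[0.0025,0,0,6,0,0],[0.0015,0,0,8,0,0],[0.0013,0,0,8,0,0]]}}

```text
t: 19.62
ee_pos: [514.7, -40.1, 53.6]
orientation: [1.814, 0.665, -1.808]
ft_force: [-4.9, -3.3, 15.4]
width: 13.8
```

Call:
{"name": "carry_out", "arguments": {"commands": [[0.0015,0,0,8,0,0],[0.0015,0,0,8,0,0],[0.0013,0,0,8,0,0]]}}

```text
t: 20.0
ee_pos: [516.0, -40.3, 53.2]
orientation: [2.079, 0.284, -2.067]
ft_force: [-4.2, -4.0, 16.9]
width: 13.6
```

Run:
```python
from plan import *
st(); print(ctrl.get_obs()['moment'])
```

```text
t20.00 [516.  -40.3  53.2] yaw -74.3 F [-4.2 -4.  16.9] w 13.6 tilt [ 0.006 -0.002 -1.   ] q [-0.1   0.53  1.96 -0.    0.64  1.2 ]
[-0.7158303   1.02306663  0.13097375]
```

Call:
{"name": "carry_out", "arguments": {"commands": [[0.0013,-0.0004,0.0012,6,0,0],[0.0013,-0.0002,0.0012,6,0,0],[0.0013,0,0.0012,6,0,0]]}}

```text
t: 20.38
ee_pos: [515.9, -40.8, 53.8]
orientation: [-2.213, 0.057, 2.182]
ft_force: [-3.1, -4.4, 16.2]
width: 13.9
```

Run:
```python
from plan import *
st(); print(ctrl.get_obs()['moment'])
```

```text
t20.38 [515.9 -40.8  53.8] yaw -92.8 F [-3.1 -4.4 16.2] w 13.9 tilt [ 0.014 -0.003 -1.   ] q [-0.1   0.53  1.97 -0.    0.63  1.52]
[-0.91844357  0.72944164  0.09840787]
```

Run:
```python
from plan import *
for r in plan([(512.5,-40,52.5,-92.3,2)]): print(r)
```

```text
[0.0006, -0.0003, 0.0017, -0.27, -0.8, -0.14]
[0.0006, -0.0003, 0.0017, -0.27, 0.0, 0.0]
```

Call:
{"name": "carry_out", "arguments": {"commands": [[0.0013,-0.0005,0.0018,0,-0.8,0],[0.0013,-0.0004,0.0018,0,-0.3,0]]}}

```text
t: 20.62
ee_pos: [516.1, -40.7, 54.4]
orientation: [-2.2, 0.06, 2.195]
ft_force: [-1.8, -5.8, 13.7]
width: 13.9
```

Run:
```python
from plan import *
st()
for r in plan([(512.5,-40,53.,-92.3,2)]): print(r)
```

```text
t20.62 [516.1 -40.7  54.4] yaw -92.9 F [-1.8 -5.8 13.7] w 13.9 tilt [ 0.002 -0.004 -1.   ] q [-0.1   0.53  1.96 -0.01  0.65  1.53]
[0.0007, -0.0003, 0.0018, -0.3, -0.13, -0.21]
[0.0007, -0.0003, 0.0018, -0.3, 0.0, 0.0]
```

Call:
{"name": "carry_out", "arguments": {"commands": [[0.001,-0.0005,0.004,0,0,0],[0.0012,-0.0005,0.004,0,0,0]]}}

```text
t: 20.88
ee_pos: [515.7, -40.7, 56.1]
orientation: [-2.218, 0.061, 2.179]
ft_force: [3.8, -6.3, 6.4]
width: 13.5
```

Run:
```python
from plan import *
st()
d=cam('wrist')
cv2.imwrite('pics/j.png',cv2.resize(d['pixels'][120:280,160:373],(800,600),interpolation=cv2.INTER_CUBIC))
d=cam('scene')
cv2.imwrite('pics/k.png',cv2.resize(d['pixels'][160:250,280:400],(800,600),interpolation=cv2.INTER_CUBIC))
```

```text
t20.88 [515.7 -40.7  56.1] yaw -92.9 F [ 3.8 -6.3  6.4] w 13.5 tilt [ 0.018 -0.006 -1.   ] q [-0.1   0.52  1.97 -0.01  0.63  1.53]
```

View pics/k.png

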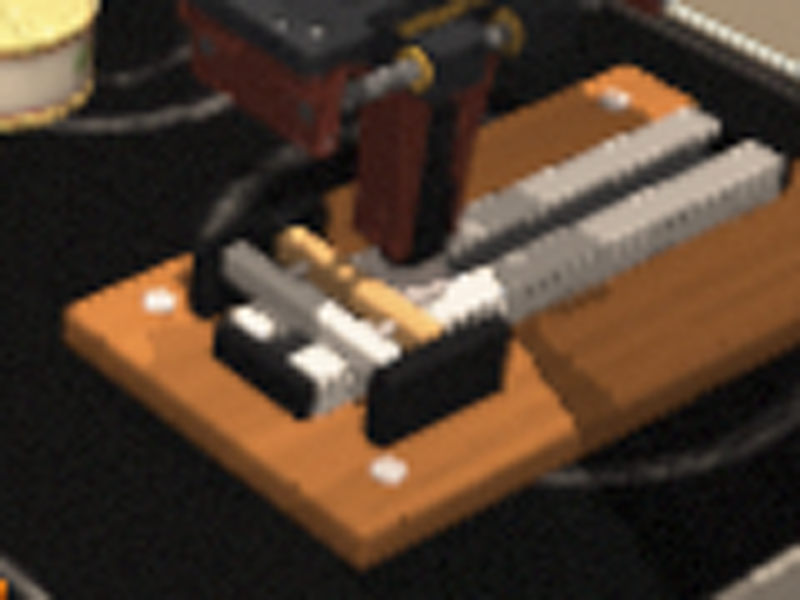

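The scene view shows the stud upright at (410,260), turned across, with its collar against the fence. With z at 56.1 and the down-force reduced, the head has come up under the lips. I let the forces relax, then open slightly.

Call:
{"name": "carry_out", "arguments": {"commands": [[0,0,0,0,0,0],[0,0,0,0,0,0]]}}

```text
t: 21.22
ee_pos: [515.8, -40.7, 56.2]
orientation: [-2.218, 0.062, 2.178]
ft_force: [0.7, -3.0, -0.0]
width: 13.9
```

Call:
{"name": "carry_out", "arguments": {"commands": [[0,0,0,0,0,0],[0,0,0,0,0,0],[0,0,0,0,0,0]], "grip": 0.7}}

```text
t: 21.6
ee_pos: [515.4, -39.6, 55.8]
orientation: [-2.216, 0.061, 2.178]
ft_force: [-0.1, -0.5, -0.2]
width: 25.9
```

Run:
```python
from plan import *
st()
```

```text
t21.60 [515.4 -39.6  55.8] yaw -92.9 F [-0.1 -0.5 -0.2] w 25.9 tilt [ 0.017 -0.004 -1.   ] q [-0.1   0.53  1.97 -0.    0.63  1.53]
```

Call:
{"name": "carry_out", "arguments": {"commands": [[-0.008,0,0,0,0,0],[-0.012,0,0,0,0,0],[-0.02,0,0,0,0,0],[-0.02,0,0,0,0,0],[-0.02,0,0,0,0,0],[-0.02,0.0,0.02,0,0,0],[0,0,0.02,0,0,0],[0,0,0,0,0,0]]}}

```text
t: 22.6
ee_pos: [474.1, -36.8, 164.2]
orientation: [-2.223, 0.061, 2.172]
ft_force: [0.5, 0.3, -0.8]
width: 26.1
```

Run:
```python
from plan import *
import pickle
st()
d=cam('wrist'); t=cam('top'); pickle.dump((d,t),open('d5.pkl','wb'))
W=np.zeros((600,800,3),np.uint8)
W[:,:450]=cv2.resize(d['pixels'],(800,600),interpolation=cv2.INTER_CUBIC)[:,150:600]
s=cam('scene'); W[:262,450:]=cv2.resize(s['pixels'][160:250,280:400],(350,262),interpolation=cv2.INTER_CUBIC)
W[270:533,450:]=cv2.resize(t['pixels'][183:236,285:355],(350,263),interpolation=cv2.INTER_CUBIC)
cv2.imwrite('pics/l.png',W)
```

```text
t22.60 [474.1 -36.8 164.2] yaw -92.9 F [ 0.5  0.3 -0.8] w 26.1 tilt [ 0.023 -0.005 -1.   ] q [-0.1   0.28  2.01 -0.    0.82  1.52]
```

View pics/l.png

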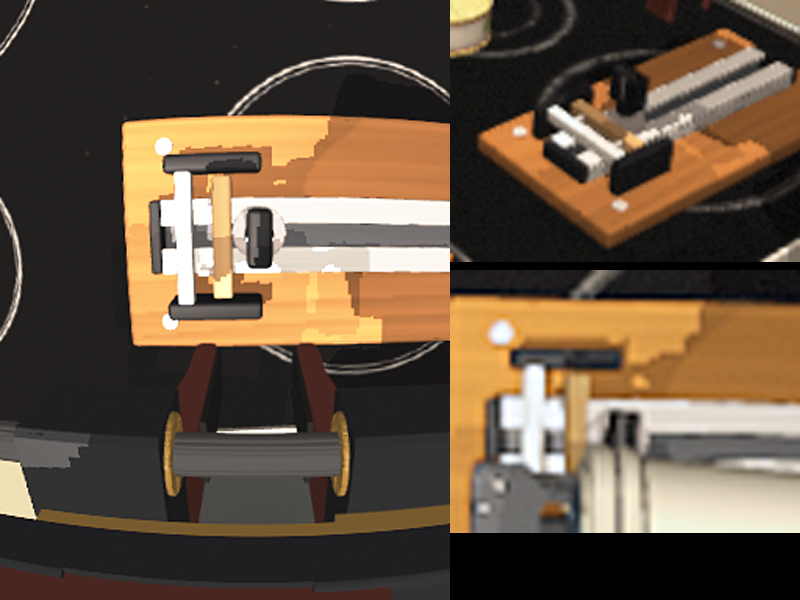

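Run:
```python
from h import *
import pickle
d,t=pickle.load(open('d5.pkl','rb'))
f=lambda u,v:((u+150+.5)*.64-.5,(v+.5)*.64-.5)
print('collar',atz(d,*f(259.5,237),40).round(1),'fence face edges',atz(d,*f(231,200),47).round(1),atz(d,*f(232,280),47).round(1),'fence back',atz(d,*f(213,200),47).round(1),'whitebar R',atz(d,*f(192,237),47).round(1),'slot',atz(d,*f(380,226),35).round(1),atz(d,*f(380,247),35).round(1))
```

```text
collar [512.2 -42.   40. ] fence face edges [536.3 -26.   47. ] [487.2 -23.8  47. ] fence back [537.  -15.1  47. ] whitebar R [515.2  -0.9  47. ] slot [ 516.  -120.3   35. ] [ 502.3 -120.1   35. ]
```

Run:
```python
from h import *
import pickle
d0=pickle.load(open('d0.pkl','rb'))['top']; d,t=pickle.load(open('d5.pkl','rb'))
for r in (205,206,207,208):
    for im in (d0,t):
        p=im['pixels'][r,296:322].astype(int); print(r,'B',p[:,0].tolist())
```

```text
205 B [86, 82, 66, 155, 242, 255, 255, 255, 18, 61, 91, 90, 80, 91, 147, 184, 187, 173, 103, 55, 83, 84, 83, 84, 82, 84]
205 B [82, 77, 67, 150, 237, 255, 255, 250, 18, 62, 87, 65, 82, 112, 110, 121, 108, 45, 49, 52, 52, 53, 51, 50, 49, 64]
206 B [83, 80, 62, 156, 243, 255, 255, 252, 28, 65, 72, 71, 74, 87, 145, 176, 175, 162, 88, 56, 81, 82, 82, 86, 84, 84]
206 B [81, 78, 58, 151, 238, 255, 255, 248, 24, 63, 65, 50, 78, 112, 109, 114, 103, 41, 48, 48, 50, 56, 51, 54, 52, 56]
207 B [50, 44, 30, 151, 242, 255, 255, 247, 21, 47, 29, 37, 48, 75, 142, 172, 174, 160, 83, 52, 77, 72, 62, 67, 64, 67]
207 B [47, 44, 23, 146, 237, 255, 255, 242, 17, 44, 24, 26, 74, 112, 109, 112, 97, 36, 42, 43, 46, 44, 47, 47, 43, 46]
208 B [202, 188, 179, 192, 239, 255, 255, 239, 81, 121, 119, 116, 116, 110, 139, 172, 173, 157, 71, 35, 45, 44, 19, 9, 12, 49]
208 B [197, 184, 174, 188, 234, 255, 255, 235, 77, 121, 117, 93, 83, 106, 108, 109, 92, 35, 36, 36, 36, 38, 29, 19, 19, 41]
```

```bash
python3 -c "
from workcell import ctrl
print(ctrl.close_job())"
```

```text
the job is handed in; nothing more can be done
None
```

I took the black stud from its stand and lowered its head into the track at the end away from the fence. I slid it along until the fence had gone back about 5 mm (about 4 N), pressed it down 4–6 mm (12–18 N), turned it a quarter turn and let go. The job was handed in at about 23 s of the 72 s; it reported no verdict.

**Last checks:**
- **Stud:** the last picture shows it upright, turned across the track, with its collar against the fence. Just before release the tool height put its origin about 24 mm above the board's underside, so the head was up under the lips.
- **Fence:** it is still pushed back about 3.5–4.4 mm. The top view before and after gives 3.5–4.3 mm, the arm position at release gives 4.4 mm, and a cruder wrist-camera estimate gives about 3 mm.
- **Robot:** the gripper was well clear at 164 mm height.
- **Bystanders:** the arm kept clear of the mug, tin and salt shaker throughout and felt no unexpected contact. I did not measure their positions again at the end.

**Disagreement:** while I turned the stud, the tool drifted about 3.4 mm sideways across the slot, and small corrections did not bring it back. The last wrist image puts the collar about 0.5 mm from the slot centre line, and the neck's clearance in the slot limits the offset to 2.5 mm. I therefore left it.

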